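# Dry-fit the ceramic trivet over the shut ironing tin

### The arm

A 7-joint arm with a two-finger parallel gripper is mounted at the origin on the work surface. World frame = base frame: x ahead of the robot, y to its left, z up, the work surface at z = 0. Lengths are in m, angles in rad, forces in N, time in s.
With the tool pointing down it reaches from about 0.425 to 1.025 m from the base axis. Payload 3.6 kg.
Tool frame: the origin (TCP) lies between the finger pads; the fingertips stand 25 mm ahead of it and the grasp point (between the pads) lies 6 mm ahead of it; z points along the fingers, y is the line along which they close (so a half turn about z gives the same grasp; the last joint's range is limited). The gripper opens to 85 mm and grips with 20 to 120 N. Pads are 22 mm wide; open, the fingers measure 114 mm over their backs; the gripper's body (76 mm by 85 mm) begins 54 mm behind the grasp point. The pads swing forward as they close: fully open they stand 13 mm farther back than shut.
Start: joints at [1.077, 0.591, 0.048, 1.609, -0.033, 0.943, -0.034], TCP at [0.282, -0.668, 0.235] pointing down, gripper open.
Joint ranges: [-2.69, 2.69], [-0.47, 2.24], [-1.27, 1.36], [0.19, 2.51], [-1.53, 4.68], [0.08, 2.07], [-3.09, 3.09]. Speed limits (rad/s): [2.57, 2.57, 3.14, 3.14, 3.14, 3.14, 3.14].

### API

Orientations are given as a rotation vector (axis times angle).
In Python, from workcell import arm gives the robot as it stands. Calls block until the motion is done:
- arm.goto(position, orientation): joint-space move of the TCP to a pose.
- arm.servo_line(position, feed=0.15, orientation=None, guard=None): straight line of the TCP; orientation=None keeps the orientation; feed is the mean speed in m/s. With guard (N) it stops when the force on the tool has changed by that much, and returns True; else False.
- arm.goto_joints(angles): joint-space move.
- arm.move_gripper(opening): finger opening in m; the grip force is fixed at half the most; returns when the fingers have stopped.
- arm.sleep(seconds).
- arm.solve_ik(position, orientation): joint angles nearest the present ones, or None.
- arm.sense(): the state.
- arm.get_image(name): name is "scene" or "top" or "wrist"; returns a dict with "pixels" (400x640x3 uint8, red, green, blue), "K" (3x3 intrinsics, pixels), "rvec" (rotation vector, rad) and "tvec" (3), from world to camera coordinates, as OpenCV has them. Camera axes: x right, y down, z forward; pixel columns grow to the right and rows downward; lengths in m; the calibration is good to about 2 mm. The wrist camera is an equidistant fisheye: a pixel r from the principal point sees the ray r / f radians off the axis. A picture is of the moment at which its call begins. There is no depth.
A pose or a line that the arm cannot do raises arm.IKError and nothing moves.
- arm.close_job(): hands the job in; it is judged then, once.
The state is a dict: "time_s": time; "joint_positions": joint angles; "joint_velocities": joint speeds; "effort": joint torques, N m; "tcp_pos": TCP position; "eef_rot": TCP orientation; "contact_force": force on the tool from outside, world axes, zero at the start; "torque": the same for the moment, N m; "gripper_width": finger opening in m; "grip_force": force on a finger pad.
Only numpy, scipy, OpenCV 4.12 (cv2) and the standard library are available. Lean on these libraries where they do the work, as an engineer would, in place of code of your own. Each camera call takes 0.05 s, during which the arm holds its last target. There are 200 camera calls.

### The job

I want to fix the blue ceramic trivet on the green ironing tin as a rest for the iron, and need to see how it fits. First lower the tin's lid until it is fully shut; only then pick up the trivet, carry it over the charcoal iron without it touching the iron, cup, jug, spray bottle or tin and without shifting any of these, and bring it level, centred and square over the white outline painted on the lid (long side along long side). Finish holding it still there in the gripper, hovering about 15 mm above the lid and not touching it: do not put it down or let go.

Things in the scene. Friction and masses are not known exactly. Their poses are not given: they have to be found in the camera images.
- tin: Green painted ironing-kit tin, fixed to the table, 190 (its x) x 240 (its y) x 90 mm high without the lid. Origin at the centre of its underside; x points from the front edge to the hinge edge, z up. It stands to the left or right of the iron, the trivet on the other side.
- lid (a joint): Opening angle of the tin's lid in rad: 0 = fully shut, grows as it opens upward (starts about 0.5 to 1.0). Stiff hinge along the tin's far (+x) top edge: the lid stays where it is left and does not fall; 1 to 4 N down on its front edge swings it shut. Flat plate 190 x 240 x 10 mm; a steel tab 60 mm wide, 4 mm thick, stands 21 mm out of the middle of its front edge.
- lid_hinge (a point): Point on the hinge line at its middle, level with the lid's underside: 95 mm along the tin's +x from the tin's origin and 90.5 mm up. Does not move with the lid.
- lid_front (a point): Point on the lid's upper (outer) face at the middle of its front, 12 mm in from the front edge and 178 mm from the hinge: a place to press. Its z axis is the face's outward normal, its x points to the hinge.
- lid_mark (a point): Centre of the white outline painted on the lid's upper face (the centre of that face). With the lid shut: 100.5 mm above the table, right above the tin's origin. x points to the hinge, y along the hinge, z out of the face. The outline is 163 mm along y and 133 mm along x (outer), its line 5 mm wide; it frames the trivet with a small margin all round.
- trivet: Blue ceramic trivet, loose, 150 (x) x 120 (y) x 24 mm, 0.3 kg, lying flat. Origin: centre of its underside, at foot level. Open grid, same after half a turn: 12 mm frame, thin crossbars at x = +-45, feet 8 mm. Grip it from above across the middle bar, which runs along x, 22 mm wide, 8 to 24 mm above foot level; on each side of it a window for a finger, 37 (y) x 82 mm (x), open to the table.
- iron: Charcoal iron of dark cast iron with wooden handle and brass lever latch, 2.4 kg, 200 (its x) x 108 x 176 mm high, standing in the middle between tin and trivet. Leave it alone. Origin at the centre of its underside.
- jug: Yellow plastic jug, 112 mm across, 185 mm high, handle on its +y side, empty, at the back of the table. Leave it alone. Origin at the centre of its underside.
- cup: Stainless steel cup, 74 mm across, 92 mm high, in front of the iron. Leave it alone. Origin at the centre of its underside.
- spray: Clear spray bottle with red head, 68 mm across, 183 mm high, at the back. Leave it alone. Origin at the centre of its underside.

How it is judged:
On the way, in this order (a step that is already met when the one before it is completed fails the run):
1. the tin's lid is lowered fully shut while the trivet still lies where it was (value of joint lid below 0.035 rad and distance of trivet from where it was at the start of the episode below 0.02 m), for 0.2 s.
2. the trivet is held in the gripper, lifted clear of the table, the lid still shut (value of joint lid below 0.035 rad and height (world z) of trivet above 0.08 m and contact force between trivet and the fingers above 1 N), for 0.2 s.
At the end, for the whole second after the job is handed in: The lid is shut (under 0.035 rad), and the trivet is held still by the fingers alone, hovering 5 to 30 mm above the lid (foot level), its centre within 12 mm of the outline's centre, its long side within 0.11 rad of the outline's long side, level within 0.1 rad, not touching the tin (value of joint lid below 0.035 rad and horizontal distance between trivet and lid_mark below 0.012 m and z of trivet in the frame of lid_mark between 0.005 and 0.03 m and angle between the x axis of trivet and the y axis of lid_mark, either way round below 0.11 rad and angle between trivet's own z axis and vertical below 0.1 rad and contact force between trivet and tin below 0.1 N and contact force between trivet and the fingers above 1 N and linear speed of trivet below 0.02 m/s); the arm keeps its last pose, push and grip.
It fails at once if the trivet touches the tin or its lid (contact force between trivet and tin above 0.5 N).
It fails at once if the trivet touches one of the bystanders (contact force between trivet and iron above 0.5 N or contact force between trivet and jug above 0.5 N or contact force between trivet and cup above 0.5 N or contact force between trivet and spray above 0.5 N).
It fails at once if a bystander is shifted or knocked over (30 mm) (distance of any of iron, jug, cup, spray from where it was at the start of the episode above 0.03 m).
It also fails if it takes over 61 s, if anything falls off the work surface, if the arm or the gripper's body presses on something with over 40 N, if the wrist force passes 120 N, or if a joint passes its speed limit or range.

## Working session

There is one attempt and no reset: what is moved stays moved. The work goes in short steps, each a Python script; the robot and the scene stay as the last script left them, time stands still between calls to the robot, and variables do not carry over. Pictures are saved under pics/ and viewed, at most 10 in all, crops included, and the job is handed in when it is done.

```bash
mkdir -p pics; ls; python3 - <<'E'
from workcell import arm
import cv2,numpy as np
for n in ("scene","top"):
    d=arm.get_image(n); cv2.imwrite(f"pics/{n}0.png",d["pixels"][:,:,::-1])
    np.savez(f"{n}0.npz",**d)
    R=cv2.Rodrigues(np.array(d["rvec"],float))[0]; print(n,np.round(d["K"],1).tolist(),"cam",(-R.T@d["tvec"]).round(3), "axis",R[2].round(2))
s=arm.sense(); print(s["tcp_pos"],s["eef_rot"],s["gripper_width"],s["time_s"])
E
```

```text
pics
scene [[462.6, 0.0, 320.5], [0.0, 462.6, 196.6], [0.0, 0.0, 1.0]] cam [ 1.038 -0.482  0.857] axis [-0.44  0.46 -0.77]
top [[385.2, 0.0, 319.7], [0.0, 385.2, 199.6], [0.0, 0.0, 1.0]] cam [ 0.492 -0.002  0.905] axis [ 0.11 -0.02 -0.99]
[ 0.28190194 -0.66714628  0.23381957] [-3.07704540e+00 -6.23583657e-01  8.51614250e-04] 0.08549182700872508 0.1
```

View pics/scene0.png

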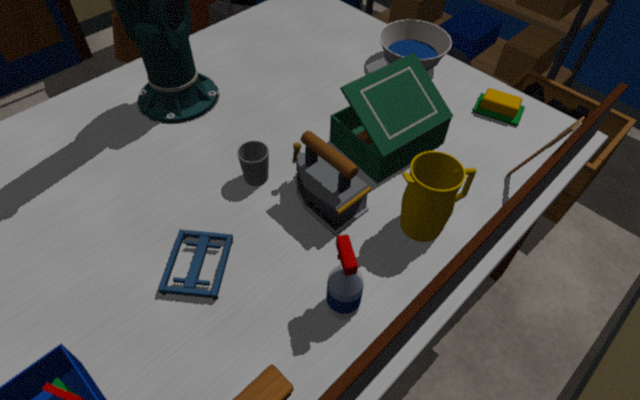

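View pics/top0.png

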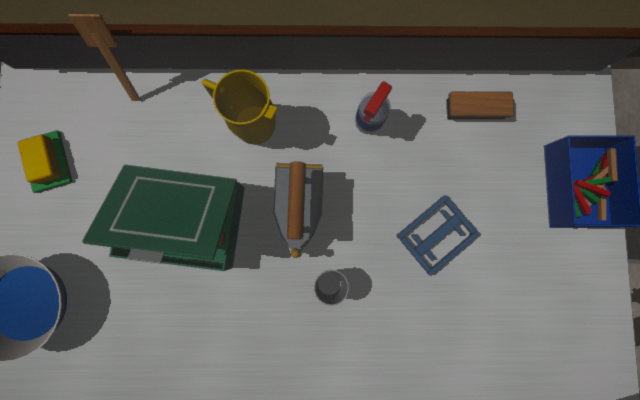

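Top view (up = +x, right = -y): tin with open lid on the left near (165,215), iron in the middle (298,205), trivet on the right at (438,235), rotated about 40°. In the scene view the lid outline is clear around (400,103).

```bash
cat > h.py <<'E'
import cv2,numpy as np
def cam(d):
    R=cv2.Rodrigues(np.array(d["rvec"],float))[0]; t=np.array(d["tvec"],float).ravel()
    return np.array(d["K"],float),R,t
def plane(d,px,z):
    K,R,t=cam(d); px=np.reshape(px,(-1,2)).astype(float); c=-R.T@t
    r=(R.T@np.linalg.inv(K)@np.c_[px,np.ones(len(px))].T).T
    return c+r*((z-c[2])/r[:,2])[:,None]
def tri(d1,p1,d2,p2):
    P=[]
    for d in(d1,d2):
        K,R,t=cam(d); P.append(K@np.c_[R,t])
    X=cv2.triangulatePoints(P[0],P[1],np.float64(p1).T,np.float64(p2).T); return (X[:3]/X[3]).T
def lidquad(d,seed):
    "corners (px) of the green field inside the white outline holding the seed pixel"
    hsv=cv2.cvtColor(d["pixels"],cv2.COLOR_RGB2HSV)
    m=((hsv[...,0]>60)&(hsv[...,0]<95)&(hsv[...,1]>120)).astype(np.uint8)
    n,l=cv2.connectedComponents(m,connectivity=4); m=(l==l[seed[1],seed[0]]).astype(np.uint8)
    c=max(cv2.findContours(m,cv2.RETR_EXTERNAL,cv2.CHAIN_APPROX_NONE)[0],key=cv2.contourArea)
    q=cv2.approxPolyDP(cv2.convexHull(c),0.05*cv2.arcLength(c,True),True)[:,0].astype(float)
    c=c[:,0].astype(float); L=[]
    for a,b in zip(q,np.roll(q,-1,0)):
        u=(b-a)/np.linalg.norm(b-a); w=c-a; s=w@u; e=abs(w@[-u[1],u[0]])
        k=c[(e<2.5)&(s>6)&(s<np.linalg.norm(b-a)-6)].astype(np.float32)
        vx,vy,x,y=cv2.fitLine(k,cv2.DIST_HUBER,0,.01,.01).ravel(); L.append(np.cross([x,y,1],[x+vx,y+vy,1]))
    p=[np.cross(L[i-1],L[i]) for i in range(len(L))]
    return np.array([x[:2]/x[2] for x in p]),cv2.contourArea(c.astype(np.float32))
def blue(d,box):
    x0,y0,x1,y1=box; hsv=cv2.cvtColor(d["pixels"],cv2.COLOR_RGB2HSV)
    m=((hsv[...,0]>95)&(hsv[...,0]<125)&(hsv[...,1]>90)).astype(np.uint8); k=np.zeros_like(m); k[y0:y1,x0:x1]=1; return m*k
E
python3 - <<'E'
from h import *
T=dict(np.load("top0.npz"));S=dict(np.load("scene0.npz"))
qt,a=lidquad(T,(165,210)); qs,b=lidquad(S,(400,103)); print(qt.round(1),a,qs.round(1),b)
best=None
for k in range(4):
  for o in(qs,qs[::-1]):
    X=tri(T,qt,S,np.roll(o,k,0)); e=np.linalg.norm(X-np.roll(X,-1,0),axis=1)
    err=np.abs(np.sort(e)-np.sort([.123,.123,.153,.153])).sum()
    if best is None or err<best[0]: best=(err,X,e)
_,X,e=best; print(X.round(4),e.round(4)); c=X.mean(0)
i=np.argmax(e); 
# long axis y ; x to hinge (downwards)
y=X[(i+1)%4]-X[i]-(X[(i+3)%4]-X[(i+2)%4])*1; y=(X[(i+1)%4]-X[i])+(X[(i+2)%4]-X[(i+3)%4]); y/=np.linalg.norm(y)
n=np.linalg.svd(X-c)[2][2]; n*=np.sign(n[2]); x=np.cross(y,n)
if x[2]>0: pass
x*= -1 if x[2]>0 else 1
xa=-x if False else x
print("c",c.round(4),"x",x.round(3),"n",n.round(3))
for s in(1,-1):
  h=c+s*x*.095-n*.01; print("hinge",s,h.round(4))
m=blue(T,(390,185,490,285)); p=np.argwhere(m)[:,::-1]; print(len(p),cv2.minAreaRect(plane(T,p,.024)[:,:2].astype(np.float32)))
m=blue(S,(150,220,245,305)); p=np.argwhere(m)[:,::-1]; print(len(p),cv2.minAreaRect(plane(S,p,.024)[:,:2].astype(np.float32)))
E
```

```text
[[639.  -0.]
 [639. 399.]
 [ -0. 399.]
 [  0.  -0.]] 254961.0 [[408.4  70.9]
 [432.4 110.1]
 [389.9 134.1]
 [364.6  91.9]] 2310.5
[[ 0.8131 -0.2589  0.5749]
 [ 0.649  -0.2008  0.6761]
 [ 0.0401  1.0604 -0.4213]
 [ 0.763   0.2333  0.4319]] [0.2014 1.7792 1.3909 0.515 ]
c [0.5663 0.2085 0.3154] x [-0.885 -0.44  -0.152] n [-0.368  0.46   0.808]
hinge 1 [0.4859 0.1621 0.2929]
hinge -1 [0.654  0.2457 0.3218]
1411 ((0.5045613646507263, -0.2930281460285187), (0.11650998890399933, 0.1470000147819519), 39.1245002746582)
2002 ((0.5097766518592834, -0.2932264506816864), (0.11920510977506638, 0.15245388448238373), 38.96610641479492)
```

```bash
python3 - <<'E'
from h import *
T=dict(np.load("top0.npz")); hsv=cv2.cvtColor(T["pixels"],cv2.COLOR_RGB2HSV)
print(hsv[210,160:172:3].tolist(), hsv[205,104:130:2].tolist(), hsv[170:186:2,165].tolist())
E
```

```text
[[75, 115, 62], [74, 113, 63], [74, 108, 64], [74, 121, 63]] [[75, 100, 66], [73, 110, 65], [74, 102, 65], [73, 106, 65], [73, 108, 66], [74, 99, 67], [74, 110, 65], [73, 101, 68], [72, 103, 67], [53, 20, 104], [56, 21, 86], [74, 102, 65], [73, 106, 65]] [[72, 47, 82], [74, 95, 67], [74, 95, 67], [73, 100, 69], [74, 99, 67], [49, 20, 103], [67, 40, 83], [74, 100, 66]]
```

```bash
sed -i 's/hsv\[...,1\]>120/hsv[...,1]>65/' h.py; cat > lid.py <<'E'
from h import *
def lidpose(T,S,st=(165,210),ss=(400,103)):
    qt,a=lidquad(T,st); qs,b=lidquad(S,ss); best=None
    for k in range(4):
      for o in(qs,qs[::-1]):
        X=tri(T,qt,S,np.roll(o,k,0)); e=np.linalg.norm(X-np.roll(X,-1,0),axis=1)
        K,R,t=cam(T); r=cv2.projectPoints(X,R,t,K,None)[0][:,0]-qt
        err=np.abs(np.sort(e)-np.sort([.123,.123,.153,.153])).sum()+abs(r).sum()*.01
        if best is None or err<best[0]: best=(err,X,e)
    return best
E
python3 - <<'E'
from lid import *
T=dict(np.load("top0.npz"));S=dict(np.load("scene0.npz"))
err,X,e=lidpose(T,S); print(err,X.round(4),e.round(4)); c=X.mean(0)
i=int(e[1]+e[3]>e[0]+e[2]); y=(X[(i+1)%4]-X[i])+(X[(i+2)%4]-X[(i+3)%4]); y/=np.linalg.norm(y)
n=np.linalg.svd(X-c)[2][2]; n*=np.sign(n[2]); x=np.cross(y,n); x*=-np.sign(x[2]); h=c+x*.095-n*.01
print("c",c,"x",x,"n",n,"hinge",h,"angle",np.arccos(n[2]),"yaw",np.arctan2(x[1],x[0]))
E
```

```text
0.07783588875436256 [[0.5187 0.3661 0.1786]
 [0.6191 0.3521 0.1185]
 [0.5998 0.2065 0.1183]
 [0.5004 0.2186 0.1799]] [0.1179 0.1469 0.1176 0.1486]
c [0.55947207 0.28581564 0.14882326] x [ 0.84866567 -0.11080668 -0.51719286] n [ 0.51338149 -0.06277687  0.85586127] hinge [0.63496149 0.27591677 0.09113132] angle 0.5435825380305195 yaw -0.129831324171165
```

```bash
cat > mv.py <<'E'
from workcell import arm
import numpy as np
from scipy.spatial.transform import Rotation as R
def down(a):
    y=np.array([np.cos(a),np.sin(a),0]); z=np.array([0,0,-1.]); return R.from_matrix(np.c_[np.cross(y,z),y,z]).as_rotvec()
def best(p,a):
    "of the two equivalent yaws, the one with the last joint nearest its middle"
    o=[]
    for k in(0,np.pi):
        q=arm.solve_ik(p,down(a+k))
        if q is not None: o.append((abs(q[6]),a+k,q))
    return min(o,key=lambda t:t[0])
E
cat > par.py <<'E'
import numpy as np
H=np.array([.635,.276,.0905]); YAW=-.13; TH0=.545
u=np.array([np.cos(YAW),np.sin(YAW),0]); Z=np.array([0,0,1.])
def front(th,r=.178): 
    n=np.cos(th)*Z+np.sin(th)*u
    return H-r*(np.cos(th)*u-np.sin(th)*Z)+.01*n
E
python3 - <<'E'
from mv import *; from par import *
p=arm.sense()["tcp_pos"].copy() if hasattr(arm.sense()["tcp_pos"],"copy") else np.array(arm.sense()["tcp_pos"])
arm.move_gripper(0.0)
p=np.array(p); p[2]=.36; arm.servo_line(p,feed=.25)
P=[front(t)+[0,0,.025] for t in np.linspace(TH0+.1,0,8)]
_,a,q=best(P[0]+[0,0,.12],YAW+np.pi/2); print(a,np.round(q,2),P[0],P[-1])
arm.goto(P[0]+[0,0,.12],down(a)); 
f0=np.array(arm.sense()["contact_force"])
for w in P[:-1]:
    hit=arm.servo_line(w,feed=.08); print(np.round(np.array(arm.sense()["contact_force"])-f0,1))
hit=arm.servo_line(P[-1]-[0,0,.004],feed=.03,guard=12); s=arm.sense()
print(hit,np.round(np.array(s["contact_force"])-f0,1),s["tcp_pos"],s["time_s"])
E
```

```text
1.4407963267948967 [ 0.17  0.49 -1.11  1.78  0.47  1.17  0.36] [0.49992173 0.29365977 0.23050432] [0.45850198 0.29907488 0.1255    ]
[0.  0.2 1.2]
[0.2 0.3 0.5]
[0.3 0.1 1.1]
[-1.8 -0.2  0.2]
[0.4 0.6 1.8]
[ 0.8 -0.8  0.6]
[-1.  -0.2  1.7]
False [ 0.8 -0.4  1.4] [0.45860538 0.29884618 0.12140563] 9.5833
```

```bash
python3 - <<'E'
from mv import *
import cv2
p=np.array(arm.sense()["tcp_pos"]); hit=arm.servo_line(p-[0,0,.02],feed=.03,guard=9); s=arm.sense()
print(hit,s["contact_force"],s["tcp_pos"],s["time_s"])
arm.servo_line(np.array(s["tcp_pos"])+[0,0,.2],feed=.3)
for n in("scene","top"):
    d=arm.get_image(n); np.savez(n+"1.npz",**d); cv2.imwrite(f"pics/{n}1.png",d["pixels"][:,:,::-1])
im=np.vstack([cv2.imread("pics/scene1.png")[:290],cv2.imread("pics/top1.png")[:310]]); cv2.imwrite("pics/both1.png",im)
E
```

```text
True [-0.45856529 -1.73242937  6.99093999] [0.45845805 0.29901302 0.10418092] 10.1583
```

View pics/both1.png

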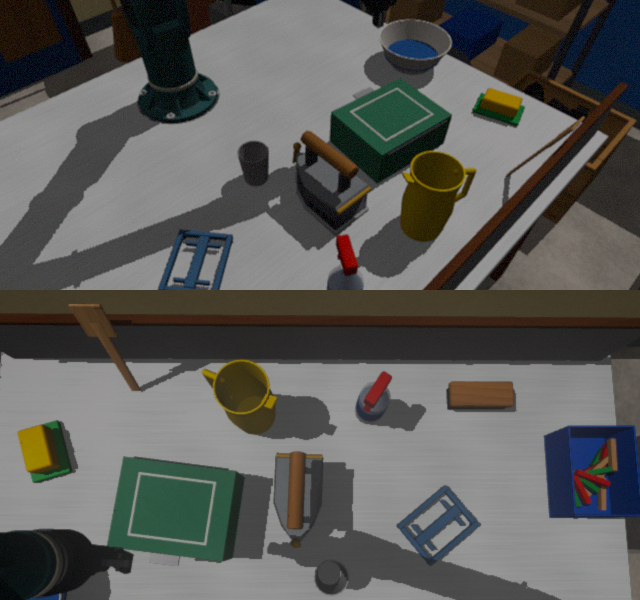

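Both views show the lid apparently shut (scene outline around (393,115), top outline around (172,507-290=217)), trivet unmoved. The tip contact height looks low, so I check the lid angle and gripper numerically.

```bash
python3 - <<'E'
from lid import *; from workcell import arm
T=dict(np.load("top1.npz"));S=dict(np.load("scene1.npz"))
err,X,e=lidpose(T,S,(172,217),(393,115)); print(err,X.round(4),e.round(4),X.mean(0))
i=int(e[1]+e[3]>e[0]+e[2]); 
n=np.linalg.svd(X-X.mean(0))[2][2]; print("n",n)
for D,s in((T,(172,217)),(S,(393,115))):
    q,_=lidquad(D,s); r=cv2.minAreaRect(plane(D,q,.1005)[:,:2].astype(np.float32)); print(r)
s=arm.sense(); print(s["gripper_width"],s["tcp_pos"],s["time_s"],s["contact_force"])
E
```

```text
0.0748392930205517 [[0.5899 0.206  0.1037]
 [0.4739 0.2233 0.1008]
 [0.4914 0.3693 0.1006]
 [0.6089 0.3522 0.103 ]] [0.1174 0.1471 0.1187 0.1475] [0.5410177  0.28772312 0.10204776]
n [ 0.02169176 -0.00581994 -0.99974777]
((0.5396901965141296, 0.28681743144989014), (0.14877668023109436, 0.11912301182746887), 82.39231872558594)
((0.540290355682373, 0.29055702686309814), (0.14656491577625275, 0.11692094802856445), 82.59207916259766)
-0.00024057033484181105 [0.45763873 0.29751082 0.30168771] 11.075 [ 0.57933288 -0.44350184  0.08274663]
```

```bash
python3 - <<'E'
from mv import *
import cv2
p=np.array(arm.sense()["tcp_pos"]); p[:2]=.4695,.2974; p[2]=.14; arm.servo_line(p,feed=.3)
p[2]=.095; hit=arm.servo_line(p,feed=.03,guard=5); s=arm.sense()
print(hit,s["contact_force"],s["tcp_pos"],s["time_s"])
d=arm.get_image("scene")["pixels"][:,:,::-1]; cv2.imwrite("pics/c.png",cv2.resize(d[20:190,280:480],None,fx=3,fy=3,interpolation=2))
w=arm.get_image("wrist")["pixels"][:,:,::-1]; cv2.imwrite("pics/w.png",w)
E
```

```text
True [-0.5458329  -0.70797548  6.36441067] [0.46934773 0.29733549 0.10419163] 12.875
```

View pics/c.png

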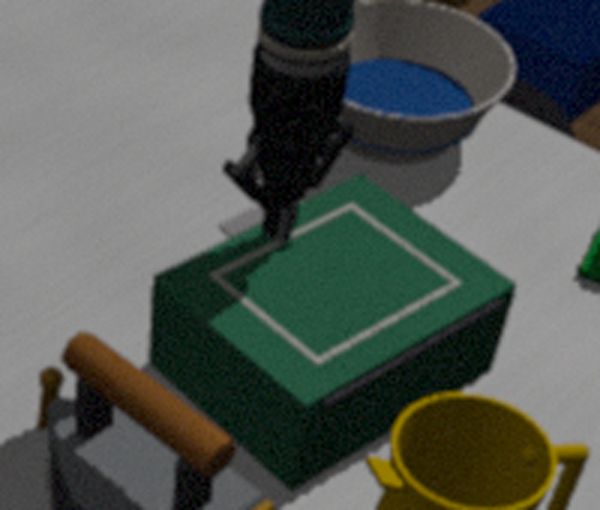

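View pics/w.png

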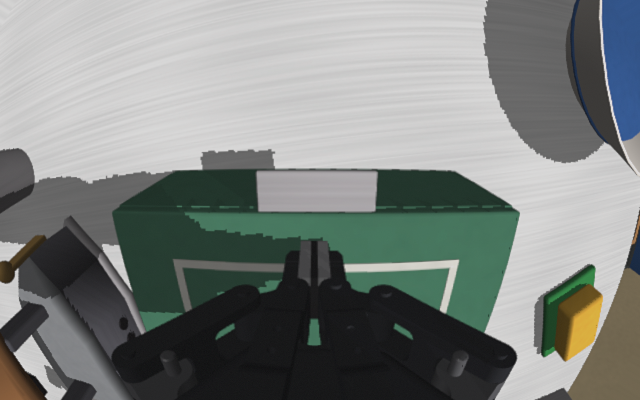

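The lid is fully shut (wrist view: lid edge flush with the tin at row 210; fingertips at about (314,243)). But contact came at TCP z = 0.104, so the fingertip's real offset must be checked before grasping.

```bash
python3 - <<'E'
from mv import *; from h import *
d=arm.get_image("wrist"); K,Rc,t=cam(d); s=arm.sense(); p=np.array(s["tcp_pos"]); Rt=R.from_rotvec(s["eef_rot"])
c=-Rc.T@t; print("cam in tool",Rt.inv().apply(c-p).round(4),"axis",Rt.inv().apply(Rc[2]).round(3), "tool z",Rt.as_matrix()[:,2].round(3))
T=dict(np.load("scene1.npz")); Ks,Rs,ts=cam(T)
for z in(0,.006,.025):
    X=p+Rt.apply([0,0,z]); v=Rc@X+t; th=np.arctan2(np.hypot(*v[:2]),v[2]); u=v[:2]/np.hypot(*v[:2])*th*K[0,0]+K[:2,2]
    print(z,"wrist px",u.round(1),"scene px",cv2.projectPoints(X,Rs,ts,Ks,None)[0].ravel().round(1), X.round(3))
# lid outline front corners in wrist at z .1005
for px in((177,261),(457,261)):
    w=np.array(px)-K[:2,2]; r=np.hypot(*w); th=r/K[0,0]; ray=Rc.T@np.r_[w/r*np.sin(th),np.cos(th)]
    print(px,(c+ray*(.1005-c[2])/ray[2]).round(4))
print(s["effort"], s["joint_positions"])
E
```

```text
cam in tool [ 0.0797  0.0008 -0.1395] axis [-0.309 -0.     0.951] tool z [-0.001 -0.001 -1.   ]
0 wrist px [312.4 259.5] scene px [371.6  97.1] [0.469 0.297 0.104]
0.006 wrist px [312.5 253.9] scene px [371.4  99. ] [0.469 0.297 0.098]
0.025 wrist px [312.6 238.5] scene px [370.6 104.8] [0.469 0.297 0.079]
(177, 261) [0.4652 0.2197 0.1005]
(457, 261) [0.4861 0.3789 0.1005]
[-2.81917350e-01 -4.27168500e+01 -9.22136575e+00 -1.06081992e+01
  8.66150111e-02 -2.88713286e-01 -6.22814355e-05] [-0.05257927  0.72168616 -0.85370838  2.05804663  0.82313064  0.7461713
  0.00654126]
```

The fingertips actually stand only about 4 mm ahead of the reported TCP (lid contact repeated at 0.1042, and both camera views agree), not 25 mm. I'll use the measured value. Next I move above the trivet and refine it with the wrist camera.

```bash
python3 - <<'E'
from mv import *; from h import *
p=np.array(arm.sense()["tcp_pos"]); p[2]=.32; arm.servo_line(p,feed=.3)
q=np.array([.507,-.293,.30]); _,a,j=best(q,np.radians(39)); print(a,np.round(j,2))
arm.servo_line(q,feed=.3,orientation=down(a)) 
arm.move_gripper(.046)
d=arm.get_image("wrist"); np.savez("w2.npz",**d); cv2.imwrite("pics/w2.png",d["pixels"][:,:,::-1]); s=arm.sense(); print(s["tcp_pos"],s["eef_rot"],s["gripper_width"],s["time_s"])
K,Rc,t=cam(d); c=-Rc.T@t
hsv=cv2.cvtColor(d["pixels"],cv2.COLOR_RGB2HSV); m=((hsv[...,0]>95)&(hsv[...,0]<125)&(hsv[...,1]>90)&(hsv[...,2]>40)).astype(np.uint8)
n,l,st,ce=cv2.connectedComponentsWithStats(m); print(st[st[:,4]>300].tolist())
px=np.argwhere(m)[:,::-1]; w=px-K[:2,2]; r=np.hypot(*w.T)[:,None]; th=r/K[0,0]; ray=np.c_[w/r*np.sin(th),np.cos(th)]@Rc
X=c+ray*((.024-c[2])/ray[:,2])[:,None]; k=np.hypot(*(X[:,:2]-q[:2]).T)<.12; X=X[k,:2].astype(np.float32); print(len(X),cv2.minAreaRect(X))
E
```

```text
0.6806784082777885 [ 1.1   0.48 -0.92  1.84  0.44  1.04  0.69]
[ 0.5069644  -0.2930601   0.29999949] [-1.35255787e+00 -2.83551367e+00  8.58862745e-05] 0.046077851172691246 16.575
[[0, 0, 640, 400, 249295], [269, 101, 88, 106, 4323], [491, 176, 39, 45, 747], [259, 310, 52, 35, 911], [189, 341, 35, 37, 715]]
4323 ((0.5034269094467163, -0.29125380516052246), (0.11697009950876236, 0.14724299311637878), 38.99165725708008)
```

View pics/w2.png

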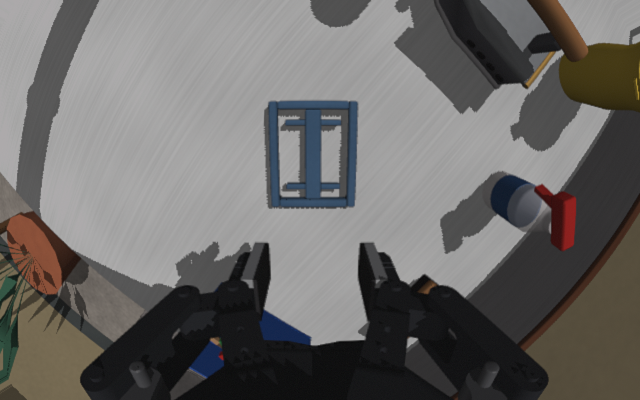

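The wrist view shows the trivet free and square to the tool, centre about (312,155), windows both sides of the bar. Now the grasp.

```bash
python3 - <<'E'
from mv import *; from h import *
q=np.array([.5055,-.2925,.06]); arm.servo_line(q,feed=.2)
q[2]=.007; print(arm.servo_line(q,feed=.04,guard=6)); s=arm.sense(); print(s["tcp_pos"],s["contact_force"])
arm.move_gripper(0.0); s=arm.sense(); print(s["gripper_width"],s["grip_force"],s["contact_force"],s["time_s"])
d=arm.get_image("wrist"); cv2.imwrite("pics/w3.png",d["pixels"][:,:,::-1])
E
```

```text
False
[ 0.50572388 -0.29257698  0.00727048] [0.48005935 0.31747626 0.64353743]
0.020800642553256646 59.34870779514313 [-1.52866927 -0.33074162  3.83993155] 19.7333
```

View pics/w3.png

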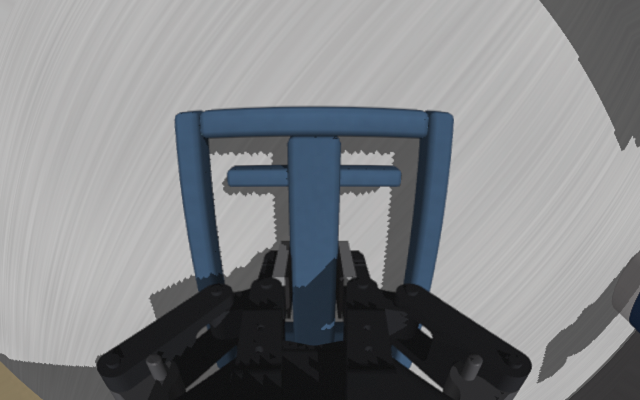

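The fingers hold the middle bar (width 20.8 mm, 59 N), far frame edge at (314,107). Lifting and carrying high over the iron.

```bash
python3 - <<'E'
from mv import *; from h import *; from par import *
d=arm.get_image("wrist"); K,Rc,t=cam(d); c=-Rc.T@t; s=arm.sense(); p=np.array(s["tcp_pos"]); Rt=R.from_rotvec(s["eef_rot"])
def pt(px,z):
    w=np.array(px)-K[:2,2]; r=np.hypot(*w); th=r/K[0,0]; ray=Rc.T@np.r_[w/r*np.sin(th),np.cos(th)]
    return Rt.inv().apply(c+ray*(z-c[2])/ray[2]-p)
print("far outer",pt((314,107),.024),"far inner",pt((314,136),.024),"L corner",pt((190,112),.024),"R",pt((438,112),.024))
up=p.copy(); up[2]=.31; arm.servo_line(up,feed=.15); s=arm.sense(); print(s["gripper_width"],s["grip_force"],s["contact_force"])
m=np.array([.54,.2885,.31]); _,a,j=best(m,YAW); a0=np.arctan2(*Rt.as_matrix()[[1,0],1]); print(a,a0,np.round(j,2))
# two legs: over the iron first keeping yaw, then turn
arm.servo_line(m,feed=.2,orientation=down(a))
s=arm.sense(); print(s["tcp_pos"],s["gripper_width"],s["joint_positions"],s["time_s"])
E
```

```text
far outer [ 0.07682512  0.00034725 -0.01661925] far inner [ 0.06524775  0.00034966 -0.01661284] L corner [ 0.07670151 -0.05092292 -0.01660856] R [ 0.07672771  0.05160757 -0.01662981]
0.020539331117475256 58.720221519470215 [-0.50677743 -0.00362815 -2.44642302]
-0.13 0.6806147420590992 [ 0.01  0.48 -0.82  1.77  0.39  1.07 -1.08]
[0.54019085 0.28768368 0.30987151] 0.02063753545184845 [-0.0279481   0.46054172 -0.753396    1.77266461  0.35832439  1.05100156
 -1.04188524] 25.0583
```

```bash
python3 - <<'E'
from mv import *; from h import *; from par import *
m=np.array([.5402,.2866,.16]); arm.servo_line(m,feed=.15,orientation=down(YAW))
m[2]=.124; print(arm.servo_line(m,feed=.03,guard=5)); arm.sleep(.5)
s=arm.sense(); print(s["tcp_pos"],s["gripper_width"],s["grip_force"],s["contact_force"],s["time_s"])
L=[]
for n in("scene","top","wrist"):
    d=arm.get_image(n); np.savez(n+"4.npz",**d); L.append(d["pixels"][:,:,::-1])
a=cv2.resize(L[0][50:200,300:500],None,fx=2,fy=2,interpolation=2); b=cv2.resize(L[1][140:290,80:280],None,fx=2,fy=2,interpolation=2)
cv2.imwrite("pics/fin.png",np.vstack([np.hstack([a,b]),L[2][:300,:].copy() if 0 else cv2.resize(L[2],(800,500))[:300]]))
E
```

```text
False
[0.54021873 0.2866061  0.12404676] 0.021017301152391626 58.735889196395874 [-0.01835948  0.03716316 -2.18599645] 28.0583
```

View pics/fin.png

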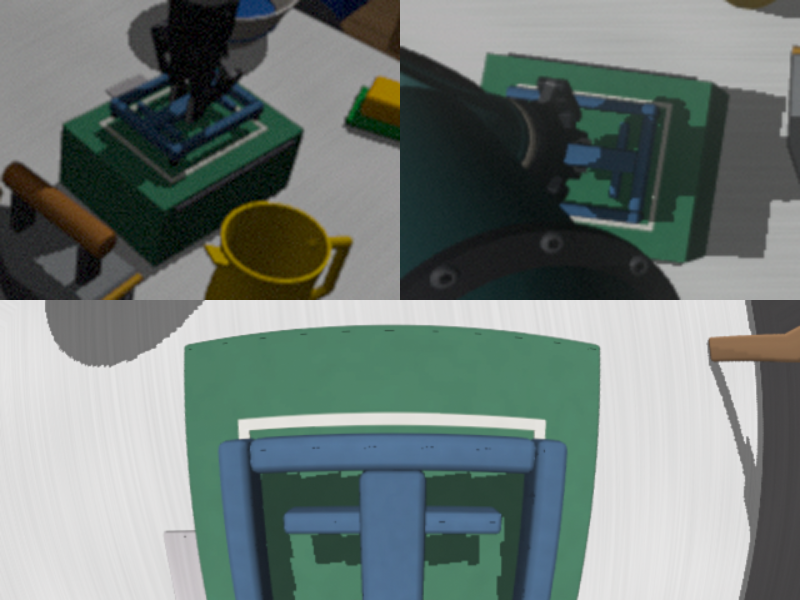

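The wrist view shows the trivet level and parallel to the outline: far outline corners at (190,96)/(437,96), far trivet corners at (178,113)/(452,113). Checking the offset numerically.

```bash
python3 - <<'E'
from h import *
from scipy.spatial.transform import Rotation as R
d=dict(np.load("wrist4.npz")); K,Rc,t=cam(d); c=-Rc.T@t; p=np.array([.5402,.2866,.124]); a=-.13
y=np.array([np.cos(a),np.sin(a),0]); x=np.array([-np.sin(a),np.cos(a),0])
def pt(px,z):
    w=np.array(px)-K[:2,2]; r=np.hypot(*w); th=r/K[0,0]; ray=Rc.T@np.r_[w/r*np.sin(th),np.cos(th)]
    X=c+ray*(z-c[2])/ray[2]-p; return np.round([X@x*1000,X@y*1000],1)
print("outline",pt((190.4,96),.1005),pt((436.8,96),.1005)," nominal 81.5,+-66.5")
print("trivet",pt((177.6,113),.1407),pt((452,113),.1407)," nominal 75,+-60")
E
```

```text
outline [ 84.4 -67.6] [84.4 66.6]  nominal 81.5,+-66.5
trivet [ 76.7 -57.3] [76.8 57.6]  nominal 75,+-60
```

```bash
python3 - <<'E'
from workcell import arm
print(arm.close_job())
E
```

```text
the job is handed in; nothing more can be done
None
```

The lid is shut and I handed the job in with the trivet held still about 16–17 mm above it, level and square over the outline, centred to about 1–2 mm by the wrist camera; the sandbox gave no verdict.

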